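# Line up the solder reels by size

### The arm

A 6-joint arm with a two-finger parallel gripper is mounted at the origin on the work surface. World frame = base frame: x ahead of the robot, y to its left, z up, the work surface at z = 0. Lengths are in m, angles in rad, forces in N, time in s.
With the tool pointing down it reaches from about 0.35 to 0.8 m from the base axis. Payload 7.3 kg.
Tool frame: the origin (TCP) lies at the very end of the fingers, on their centre line; the grasp point (between the pads) lies ctrl.grip_point_offset behind it (ctrl.grip_point_offset is the distance from the TCP to the grasp point, in m); z points along the fingers, x is the direction in which the jaws open and shut, and the axes are right-handed (so a half turn about z gives the same grasp; the last joint's range is limited). The gripper opens to 85 mm and grips with 20 to 120 N. Pads are 22 mm wide; open, the fingers measure 114 mm over their backs; the gripper's body (76 mm by 85 mm) begins 54 mm behind the grasp point. The pads swing forward as they close: fully open they stand 13 mm farther back than shut.
Start: joints at [1.051, 0.342, 1.524, -0, 1.275, -0.146], TCP at [0.192, 0.489, 0.231] pointing down, gripper open.
Joint ranges: [-2.53, 2.53], [-0.77, 2.02], [0.04, 2.7], [-1, 4.14], [0.28, 2.66], [-3.11, 3.11]. Speed limits (rad/s): [2.57, 2.57, 3.14, 3.14, 3.14, 3.14].

### API

Orientations are given as a unit quaternion [w, x, y, z].
In Python, from station import ctrl, cams, close_job gives the robot as it stands.
- The arm moves only by the tool servo_tool, never from a script. Its argument "moves" is text: rows parted by semicolons, each of 7 numbers parted by spaces: the turn, a rotation vector about the tool's x, y, z in degrees, then the shift along the tool's x, y, z in cm, then the gripper's target within -1 to 1 (shut at 1, half-way at 0, fully open at -1). In form: rx ry rz x y z fingers; .... A call has 1 to 10 rows; each row shifts and turns the commanded pose from where the row before left it, along the tool's axes as they then stand; what a row does not reach is not made up. A row lasts 1/8 s, in which the tool goes at most 62.5 mm and 10.7 degrees, less where a joint would pass 70% of its speed; a pose out of reach is approached as far as the arm can. A call is refused whole if a number of a shift passes 6.25 or a number of a turn 10.7, either way. A call with a gripper value outside its range is refused whole. The fingers move at their own pace and stop on an object; "newtons" is the grip in N (left out, the last holds). Time passes only in rows, so rows that do not move let the fingers close. It gives the time, the measured TCP pose, the force and the opening at its end, in the units of the state.
- ctrl.get_obs(): the state, without advancing time (a new reading comes with each control period).
- cams.camera(name): name is "scene" or "top" or "wrist"; returns a dict with "image" (400x640x3 uint8, red, green, blue), "depth" (400x640 float32, m along the optical axis (not along the pixel's ray), 0 where there is no reading), "camera_matrix" (3x3 intrinsics, pixels), "rvec" (rotation vector, rad) and "tvec" (3), from world to camera coordinates, as OpenCV has them; the wrist camera has in their place "hand_eye" (4x4, takes a point from camera to tool coordinates, whose origin is the TCP and whose axes are the tool frame's). Camera axes: x right, y down, z forward; pixel columns grow to the right and rows downward; lengths in m; the calibration is good to about 2 mm. A picture is of the moment at which its call begins: read the wrist's pose just before it.
- close_job(): hands the job in, once; it reports no verdict.
Trained networks look in the newest picture that a camera, given by its name, has taken for a name from the list of things; names that differ only in an ending like _2 or _b are one class to them, and where a whole thing is asked for, a point or a joint stands for the part that bears it (a point fixed in the world has none). Each returns a list of dicts, best first, with "conf" (0 to 1); they miss things now and then, are a little off and sometimes report something else, mostly with a low value. They report only what shows in the picture. A call takes as long as a camera call. They do not tell look-alikes from the thing itself.
- cams.masks_of(name, camera): "mask" (400x640 bool, what is visible of it) and "pixel" ([column, row] in pixels, amid what is visible of it).
The state is a dict: "t": time; "joints": joint angles; "qvel": joint speeds; "tau": joint torques, N m; "tool_pos": TCP position; "tcp_rot": TCP orientation; "force": force on the tool from outside, world axes, zero at the start; "moment": the same for the moment, N m; "opening": finger opening in m.
Only numpy, scipy, OpenCV 4.12 (cv2) and the standard library are available. Lean on these libraries where they do the work, as an engineer would, in place of code of your own. Each camera call takes 0.05 s, during which the arm holds its last target. There are 200 camera calls.

### The job

Tidy the solder on this bench: stand the four green-flanged solder reels on the strip's four white circles, one reel centred on each, in order of size with the biggest next to the red end block and the smallest next to the grey one. Leave them all upright and let go of, and do not knock over the little amber bottle.

Things in the scene. Friction and masses are not known exactly. Their poses are not given: they have to be found in the camera images.
- reel_biggest: Loose full reel of silvery solder wire with bright green end flanges, a plain upright cylinder 62 mm in diameter and 78 mm high, about 0.45 kg (varies by 30%), solid (nothing fits in its small black centre mark). Origin: centre of its underside; z up along its axis.
- reel_second: Loose full reel of silvery solder wire with bright green end flanges, a plain upright cylinder 54 mm in diameter and 62 mm high, about 0.30 kg (varies by 30%), solid (nothing fits in its small black centre mark). Origin: centre of its underside; z up along its axis.
- reel_third: Loose full reel of silvery solder wire with bright green end flanges, a plain upright cylinder 46 mm in diameter and 47 mm high, about 0.18 kg (varies by 30%), solid (nothing fits in its small black centre mark). Origin: centre of its underside; z up along its axis.
- reel_smallest: Loose full reel of silvery solder wire with bright green end flanges, a plain upright cylinder 38 mm in diameter and 33 mm high, about 0.09 kg (varies by 30%), solid (nothing fits in its small black centre mark). Origin: centre of its underside; z up along its axis.
- circle_a: Fixed flat white painted circle, 72 mm in diameter with a black centre dot, at the left (+y) end of the row. The four circles lie 85 mm apart (centre to centre) in one straight row along a dark grey strip (92 mm wide, 440 mm long, 8 mm thick) fixed on the green bench. Origin: circle centre, at the strip's top surface 8 mm above the bench; y runs along the row, x across it, z up.
- circle_b: Fixed flat white painted circle, 72 mm in diameter with a black centre dot, second from the left (+y). The four circles lie 85 mm apart (centre to centre) in one straight row along a dark grey strip (92 mm wide, 440 mm long, 8 mm thick) fixed on the green bench. Origin: circle centre, at the strip's top surface 8 mm above the bench; y runs along the row, x across it, z up.
- circle_c: Fixed flat white painted circle, 72 mm in diameter with a black centre dot, third from the left (+y). The four circles lie 85 mm apart (centre to centre) in one straight row along a dark grey strip (92 mm wide, 440 mm long, 8 mm thick) fixed on the green bench. Origin: circle centre, at the strip's top surface 8 mm above the bench; y runs along the row, x across it, z up.
- circle_d: Fixed flat white painted circle, 72 mm in diameter with a black centre dot, at the right (-y) end of the row. The four circles lie 85 mm apart (centre to centre) in one straight row along a dark grey strip (92 mm wide, 440 mm long, 8 mm thick) fixed on the green bench. Origin: circle centre, at the strip's top surface 8 mm above the bench; y runs along the row, x across it, z up.
- red_block: Fixed red block, 70 mm across the strip, 20 mm along it, 14 mm high, standing on one end of the strip (either end), in line with the row, its centre 67.5 mm beyond the centre of the last circle; a light grey block of the same size is on the other end. Origin: centre of its underside.
- flux_bottle: Loose small amber bottle with a white cap, 28 mm in diameter, 60 mm high, standing among the reels. Not to be knocked over. Origin: centre of its underside; z up along its axis.
Things that resemble listed ones, but are neither listed nor needed, are in the scene too. Leave any brown or pink look-alike of the reel_smallest alone.

How it is judged:
At the end, for the whole second after the job is handed in: From the red block on, the biggest, second, third and smallest reel stand on the first to fourth circle, each within 13 mm of its centre, under 6 mm above the strip, upright within 0.12 rad, at rest and released; the amber bottle stands within 0.5 rad of upright (((horizontal distance between red_block and circle_a below 0.1 m and horizontal distance between reel_biggest and circle_a below 0.013 m and z of reel_biggest in the frame of circle_a below 0.006 m and horizontal distance between reel_second and circle_b below 0.013 m and z of reel_second in the frame of circle_b below 0.006 m and horizontal distance between reel_third and circle_c below 0.013 m and z of reel_third in the frame of circle_c below 0.006 m and horizontal distance between reel_smallest and circle_d below 0.013 m and z of reel_smallest in the frame of circle_d below 0.006 m) or (horizontal distance between red_block and circle_d below 0.1 m and horizontal distance between reel_biggest and circle_d below 0.013 m and z of reel_biggest in the frame of circle_d below 0.006 m and horizontal distance between reel_second and circle_c below 0.013 m and z of reel_second in the frame of circle_c below 0.006 m and horizontal distance between reel_third and circle_b below 0.013 m and z of reel_third in the frame of circle_b below 0.006 m and horizontal distance between reel_smallest and circle_a below 0.013 m and z of reel_smallest in the frame of circle_a below 0.006 m)) and angle between each of reel_biggest, reel_second, reel_third, reel_smallest's own z axis and vertical below 0.12 rad and linear speed of each of reel_biggest, reel_second, reel_third, reel_smallest below 0.02 m/s and contact force between each of reel_biggest, reel_second, reel_third, reel_smallest and the fingers below 0.1 N and angle between flux_bottle's own z axis and vertical below 0.5 rad); the robot touches nothing.
It fails at once if the amber flux bottle is knocked over (angle between flux_bottle's own z axis and vertical above 0.6 rad).
It also fails if it takes over 99 s, if anything falls off the work surface, if the arm or the gripper's body presses on something with over 40 N, if the wrist force passes 120 N, or if a joint passes its speed limit or range.

## Working session

There is one attempt and no reset: what is moved stays moved. The work goes in short steps, Python scripts to look and compute and a tool call to move; the robot and the scene stay as the last step left them, time stands still between calls to the robot, and variables do not carry over. Pictures are saved under pics/ and viewed, about 12 in all and at most 16, crops included, and the job is handed in when it is done.

Besides the shell and the picture viewer there is one more tool, called after ">>>" as name(argument=value, ...), one argument or row to a line, values as JSON. servo_tool: Moves the arm, as the interface text tells. Its arguments: {"type":"object","properties":{"moves":{"type":"string"},"newtons":{"type":"number"}},"required":["moves"]}

```bash
mkdir -p pics; ls; python3 - <<'E'
from station import ctrl,cams
import cv2
o=ctrl.get_obs();print(o,ctrl.grip_point_offset)
for c in ("top","scene"):
    d=cams.camera(c);cv2.imwrite(f"pics/{c}0.png",d["image"][:,:,::-1]);print(c,d["camera_matrix"],d["rvec"],d["tvec"])
E
```

```text
pics
{'t': 0.0, 'joints': array([ 1.05100795e+00,  3.42736552e-01,  1.52504206e+00,  1.53171370e-05,
        1.27537924e+00, -1.46003364e-01]), 'qvel': array([-0.00135071, -0.00197534,  0.00153448,  0.00106362,  0.00075221,
        0.00085934]), 'tau': array([-3.31737856e-04, -4.33659053e+01, -2.46022260e+01, -1.36968265e-04,
        7.59053801e-03,  5.33626093e-06]), 'tool_pos': array([0.19147247, 0.48840332, 0.23061003]), 'tcp_rot': array([ 3.35579730e-04,  8.26179468e-01,  5.63406491e-01, -7.07041146e-04]), 'force': array([-0.18196976,  0.92143513, -0.92195747]), 'moment': array([ 0.01979875, -0.05640292, -0.04217599]), 'opening': 0.08539889545890933} 0.0187
top [[381.4107921    0.         316.24202775]
 [  0.         381.4107921  202.526917  ]
 [  0.           0.           1.        ]] [ 2.19836636 -2.16509617  0.01950555] [-0.02725129  0.48003608  1.09306891]
scene [[476.49134295   0.         317.96799516]
 [  0.         476.49134295 200.00839381]
 [  0.           0.           1.        ]] [ 1.35597579  2.32940124 -0.7875791 ] [ 0.27270068 -0.30203293  1.318826  ]
```

View pics/top0.png

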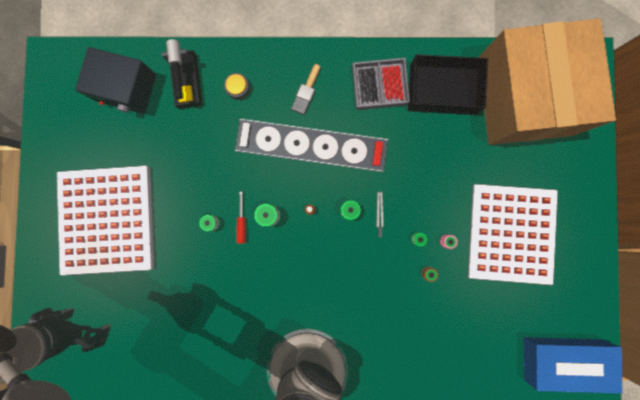

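View pics/scene0.png

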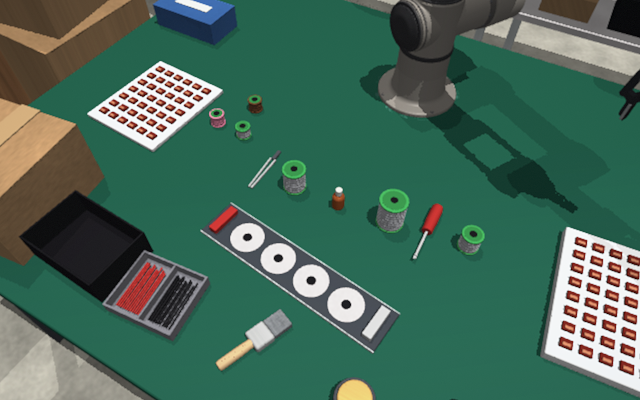

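The top view shows the reels at biggest (266,215), second (350,210), third (208,222) and smallest (420,239). The look-alikes are pink (450,241) and brown (430,274). The bottle is at (310,210). The red block is at (379,153), on the right, which is the −y end. So the biggest goes on (354,151), the second on (325,147), the third on (297,142) and the smallest on (268,138).

```bash
cat > h.py <<'E'
import numpy as np,cv2
from scipy.spatial.transform import Rotation as R
from station import ctrl,cams
def cloud(c):
    d=cams.camera(c);K=d["camera_matrix"];z=d["depth"];v,u=np.mgrid[:400,:640]
    P=np.dstack([(u-K[0,2])/K[0,0]*z,(v-K[1,2])/K[1,1]*z,z])
    Rm=cv2.Rodrigues(d["rvec"])[0]
    return d,(P-d["tvec"])@Rm, Rm
def ray(d,Rm,px,h):
    K=d["camera_matrix"];r=Rm.T@np.array([(px[0]-K[0,2])/K[0,0],(px[1]-K[1,2])/K[1,1],1]);o=-Rm.T@d["tvec"]
    return o+r*(h-o[2])/r[2]
E
python3 - <<'E'
from h import *
d,W,Rm=cloud("top")
im=d["image"]
cv2.imwrite("pics/crop1.png",cv2.resize(im[110:300,190:470],None,fx=2.8,fy=2.8,interpolation=cv2.INTER_CUBIC)[:,:,::-1])
print("bench z",[W[v,u].round(3) for u,v in((300,270),(200,180),(400,200))])
for n,px,h,r in(("big",(266,215),.078,.031),("sec",(350,210),.062,.027),("third",(208,222),.047,.023),("small",(420,239),.033,.019),("bottle",(310,210),.06,.014),("pink",(450,241),.033,.019),("brown",(430,274),.033,.019)):
    c=ray(d,Rm,px,h)[:2]
    m=(np.hypot(*(W[:,:,:2]-c).transpose(2,0,1))<r+.015)&(abs(W[:,:,2]-h)<.006)
    m=m.astype(np.uint8)
    (cx,cy),rad=cv2.minEnclosingCircle(W[m>0][:,:2].astype(np.float32)) 
    v,u=np.nonzero(m);p=ray(d,Rm,(u.mean(),v.mean()),h)
    print(n,p.round(4),"enc",round(cx,4),round(cy,4),"rad",round(rad,4),"z",W[m>0][:,2].mean().round(4),m.sum())
# circles: white blobs on strip
g=((im.min(2)>150)&(W[:,:,2]<.03)).astype(np.uint8); 
for s,(u0,v0) in zip("abcd",((268,138),(297,142),(325,147),(354,151))):
    win=np.zeros_like(g);cv2.circle(win,(u0,v0),15,1,-1);v,u=np.nonzero((im.min(2)>110)&(win>0))
    (a,b),rr=cv2.minEnclosingCircle(np.c_[u,v].astype(np.float32))
    print(s,ray(d,Rm,(u.mean(),v.mean()),.008).round(4),ray(d,Rm,(a,b),.008).round(4),round(rr,1))
for n in("reel_biggest","reel_smallest","circle_a","flux_bottle","red_block"):
    print(n,[(np.round(k["pixel"]),round(k["conf"],2)) for k in cams.masks_of(n,"top")])
E
```

```text
bench z [array([ 0.284,  0.025, -0.001]), array([ 0.543,  0.326, -0.001]), array([ 0.492, -0.263,  0.001])]
big [0.4422 0.116  0.078 ] enc 0.4418 0.1162 rad 0.0309 z 0.0779 396
sec [ 0.4599 -0.1162  0.062 ] enc 0.4602 -0.1162 rad 0.0267 z 0.062 294
third [0.418 0.285 0.047] enc 0.417 0.286 rad 0.0237 z 0.0468 205
small [ 0.3809 -0.3137  0.033 ] enc 0.3809 -0.3143 rad 0.0192 z 0.033 144
bottle [ 0.4602 -0.0026  0.06  ] enc 0.4599 -0.003 rad 0.0075 z 0.0593 24
pink [ 0.3761 -0.3971  0.033 ] enc 0.3761 -0.3976 rad 0.0191 z 0.0333 149
brown [ 0.2832 -0.3435  0.033 ] enc 0.283 -0.3441 rad 0.0192 z 0.033 145
a [0.6666 0.126  0.008 ] [0.6684 0.1251 0.008 ] 15.0
b [0.6557 0.0412 0.008 ] [0.6573 0.0394 0.008 ] 15.0
c [ 0.6438 -0.0419  0.008 ] [ 0.6434 -0.0428  0.008 ] 15.0
d [ 0.6335 -0.1265  0.008 ] [ 0.6306 -0.1262  0.008 ] 14.4
reel_biggest [(array([264., 216.]), 0.65)]
reel_smallest [(array([429., 273.]), 0.74), (array([449., 245.]), 0.49), (array([420., 237.]), 0.48)]
circle_a [(array([267., 140.]), 0.89), (array([355., 149.]), 0.88), (array([299., 143.]), 0.77), (array([326., 143.]), 0.76)]
flux_bottle [(array([309., 207.]), 0.48)]
red_block [(array([374., 154.]), 0.56)]
```

View pics/crop1.png

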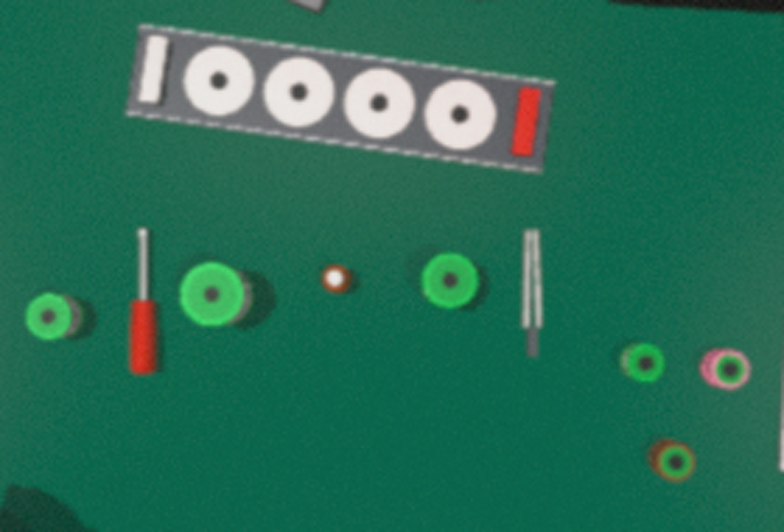

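The crop confirms it. The smallest green reel (crop 643,362) has a silvery side, unlike the pink (725,368) and brown (671,461) ones. The circle dots lie 85 mm apart and match the measurements. I'll turn the tool so its x points along world x, which makes its y world −y and its z down.

>>> servo_tool(
  moves="0 0 9.8 0 0 0 -1;0 0 9.8 0 0 0 -1;0 0 9.8 0 0 0 -1;0 0 9.8 0 0 0 -1;0 0 9.8 0 0 0 -1;0 0 9.8 0 0 0 -1;0 0 9.8 0 0 0 -1;0 0 0 0 0 0 -1;0 0 0 0 0 0 -1",
  newtons=40,
)

```text
t: 1.52
tool_pos: [0.1917, 0.4888, 0.2313]
tcp_rot: [-0.0, 1.0, 0.002, 0.0]
force: [0.3, -0.1, 0.9]
opening: 0.0851
```

>>> servo_tool(
  moves="0 0 0 3.77 3.39 0 -1;0 0 0 3.77 3.39 0 -1;0 0 0 3.77 3.39 0 -1;0 0 0 3.77 3.39 0 -1;0 0 0 3.77 3.39 2 -1;0 0 0 3.77 3.39 3 -1;0 0 0 0 0 3 -1;0 0 0 0 0 3 -1;0 0 0 0 0 0 -1;0 0 0 0 0 0 -1",
)

```text
t: 2.78
tool_pos: [0.4184, 0.2857, 0.1224]
tcp_rot: [-0.0, 1.0, 0.001, 0.001]
force: [-0.4, 0.8, 0.5]
opening: 0.0853
```

>>> servo_tool(
  moves="0 0 0 0 0 3 -1;0 0 0 0 0 4 -1;0 0 0 0 0 3 -1;0 0 0 0 0 1 -1;0 0 0 0 0 0 -1;0 0 0 0 0 0 1;0 0 0 0 0 0 1;0 0 0 0 0 0 1;0 0 0 0 0 0 1;0 0 0 0 0 0 1",
)

```text
t: 4.03
tool_pos: [0.4184, 0.2856, 0.0125]
tcp_rot: [-0.0, 1.0, -0.0, 0.001]
force: [-0.9, -0.2, 5.9]
opening: 0.0452
```

>>> servo_tool(
  moves="0 0 0 0 0 -2 1;0 0 0 0 0 -4 1;0 0 0 2.37 2.44 -4 1;0 0 0 3.95 4.07 -2 1;0 0 0 3.95 4.07 0 1;0 0 0 3.95 4.07 0 1;0 0 0 3.95 4.07 0 1;0 0 0 3.53 3.64 0 1;0 0 0 2 2.04 0 1;0 0 0 0 0 0 1",
)

```text
t: 5.28
tool_pos: [0.6555, 0.0392, 0.1307]
tcp_rot: [0.0, 1.0, -0.002, -0.0]
force: [-1.3, 0.1, -2.3]
opening: 0.0454
```

>>> servo_tool(
  moves="0 0 0 0 0 0 1;0 0 0 0 0 3 1;0 0 0 0 0 3.5 1;0 0 0 0 0 3 1;0 0 0 0 0 0.8 1;0 0 0 0 0 0.5 1;0 0 0 0 0 0 1;0 0 0 0 0 0 1",
)

```text
t: 6.28
tool_pos: [0.6554, 0.0413, 0.0246]
tcp_rot: [0.0, 1.0, -0.0, 0.001]
force: [0.2, -0.1, -3.0]
opening: 0.0452
```

>>> servo_tool(
  moves="0 0 0 0 0 0.2 1;0 0 0 0 0 0.15 1;0 0 0 0 0 0 1;0 0 0 0 0 0 0;0 0 0 0 0 0 -1;0 0 0 0 0 0 -1;0 0 0 0 0 -2 -1;0 0 0 0 0 -4 -1;0 0 0 0 0 -5 -1;0 0 0 0 0 -3 -1",
)

```text
t: 7.52
tool_pos: [0.6559, 0.0412, 0.1644]
tcp_rot: [0.0, 1.0, -0.0, 0.003]
force: [-1.2, 0.1, 0.3]
opening: 0.0857
```

```bash
cat > chk.py <<'E'
from h import *
import sys
d,W,Rm=cloud("top")
for n,c,h,r in(("big",[float(x) for x in sys.argv[1:3]] if len(sys.argv)>2 else (.442,.116),.078,.031),):pass
def find(c,h,r,w=.03):
    m=(np.hypot(*(W[:,:,:2]-np.array(c)).transpose(2,0,1))<r+w)&(abs(W[:,:,2]-h)<.006)
    if m.sum()<20: return None
    v,u=np.nonzero(m);return ray(d,Rm,(u.mean(),v.mean()),h).round(4),W[m][:,2].mean().round(4),int(m.sum())
spots={"biggest":(.078,.031,(.442,.116),(.6333,-.1267)),"second":(.062,.027,(.460,-.116),(.6444,-.0424)),"third":(.047,.023,(.418,.2855),(.6554,.0418)),"small":(.033,.019,(.381,-.314),(.6665,.1261)),"bottle":(.06,.014,(.46,-.0026),(9,9))}
for k,(h,r,a,b) in spots.items(): print(k,"src",find(a,h,r,.015),"dst",find(b,h+.008,r,.015))
cv2.imwrite(f"pics/chk{ctrl.get_obs()['t']:.1f}.png",cv2.resize(d["image"][100:300,190:470],None,fx=2.8,fy=2.8,interpolation=cv2.INTER_CUBIC)[:,:,::-1])
print(ctrl.get_obs()["tool_pos"])
E
sed -i '/sys.argv\[1:3\]/d;/import sys/d' chk.py; sleep 1; python3 chk.py
```

```text
biggest src None dst None
second src (array([ 0.4598, -0.1161,  0.062 ]), np.float64(0.0619), 296) dst None
third src None dst None
small src (array([ 0.381 , -0.3138,  0.033 ]), np.float64(0.0334), 143) dst None
bottle src (array([ 0.4602, -0.0026,  0.06  ]), np.float64(0.059), 24) dst None
[0.6574058  0.04118732 0.16826727]
```

>>> servo_tool(
  moves="0 0 0 -3.58 -1.25 0 -1;0 0 0 -3.58 -1.25 0 -1;0 0 0 -3.58 -1.25 0 -1;0 0 0 -3.58 -1.25 0 -1;0 0 0 -3.58 -1.25 0 -1;0 0 0 -3.58 -1.25 0 -1;0 0 0 0 0 2 -1;0 0 0 0 0 2 -1;0 0 0 0 0 0 -1;0 0 0 0 0 0 -1",
)

```text
t: 8.82
tool_pos: [0.4406, 0.1163, 0.1208]
tcp_rot: [-0.0, 1.0, -0.0, 0.001]
force: [0.3, -0.4, 0.5]
opening: 0.0856
```

```bash
sleep 1; python3 chk.py; python3 - <<'E'
from h import *
d=cams.camera("wrist");cv2.imwrite("pics/w1.png",d["image"][:,:,::-1])
E
```

```text
biggest src (array([0.4399, 0.0911, 0.078 ]), np.float64(0.0782), 40) dst None
second src (array([ 0.4598, -0.1161,  0.062 ]), np.float64(0.0621), 296) dst None
third src None dst (array([0.6549, 0.0413, 0.055 ]), np.float64(0.0547), 204)
small src (array([ 0.3809, -0.3138,  0.033 ]), np.float64(0.0327), 140) dst None
bottle src (array([ 0.4601, -0.0023,  0.06  ]), np.float64(0.0599), 23) dst None
[0.44070561 0.11632193 0.12081167]
```

View pics/w1.png

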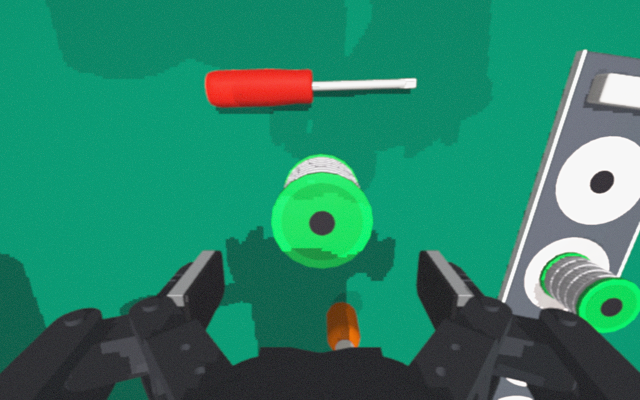

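The third reel stands within 1 mm of its circle's centre. The wrist picture shows the biggest reel at (322,222), midway between the jaws, with the bottle well clear at (342,325).

>>> servo_tool(
  moves="0 0 0 0.1 0 2 -1;0 0 0 0 0 3.5 -1;0 0 0 0 0 2.5 -1;0 0 0 0 0 1 -1;0 0 0 0 0 0 -1;0 0 0 0 0 0 1;0 0 0 0 0 0 1;0 0 0 0 0 0 1;0 0 0 0 0 0 1;0 0 0 0 0 0 1",
  newtons=60,
)

```text
t: 10.18
tool_pos: [0.4418, 0.1164, 0.0311]
tcp_rot: [-0.0, 1.0, -0.0, 0.001]
force: [-0.4, -0.3, 5.4]
opening: 0.0609
```

>>> servo_tool(
  moves="0 0 0 0 0 -2 1;0 0 0 0 0 -4 1;0 0 0 0 0 -4 1;0 0 0 1.92 2.43 -3 1;0 0 0 3.19 4.05 0 1;0 0 0 3.83 4.86 0 1;0 0 0 3.83 4.86 0 1;0 0 0 3.19 4.05 0 1;0 0 0 2.2 2.75 0 1;0 0 0 1 1.3 0 1",
)

```text
t: 11.42
tool_pos: [0.6327, -0.1286, 0.1589]
tcp_rot: [-0.0, 1.0, -0.001, -0.001]
force: [0.4, 0.4, -5.4]
opening: 0.0606
```

>>> servo_tool(
  moves="0 0 0 0 0 0 1;0 0 0 0 0 3 1;0 0 0 0 0 4 1;0 0 0 0 0 3 1;0 0 0 0 0 1.5 1;0 0 0 0 0 0 1;0 0 0 0 0 0 1",
)

```text
t: 12.3
tool_pos: [0.6334, -0.1268, 0.0464]
tcp_rot: [0.0, 1.0, -0.0, 0.001]
force: [-0.4, -0.2, -4.8]
opening: 0.0611
```

>>> servo_tool(
  moves="0 0 0 0 0 0.35 1;0 0 0 0 0 0.3 1;0 0 0 0 0 0 1;0 0 0 0 0 0 0;0 0 0 0 0 0 -1;0 0 0 0 0 0 -1;0 0 0 0 0 -2 -1;0 0 0 0 0 -4 -1;0 0 0 0 0 -5 -1;0 0 0 0 0 -2 -1",
)

```text
t: 13.55
tool_pos: [0.6339, -0.1272, 0.172]
tcp_rot: [0.001, 1.0, -0.0, 0.003]
force: [1.0, 0.5, -1.0]
opening: 0.0851
```

>>> servo_tool(
  moves="0 0 0 -3 -0.18 0 -1;0 0 0 -3.6 -0.22 0 -1;0 0 0 -3.6 -0.22 0 -1;0 0 0 -3.6 -0.22 0 -1;0 0 0 -3.5 -0.22 0 -1;0 0 0 0 0 2 -1;0 0 0 0 0 3 -1;0 0 0 0 0 0 -1;0 0 0 0 0 0 -1",
)

```text
t: 14.68
tool_pos: [0.4601, -0.1163, 0.1191]
tcp_rot: [0.0, 1.0, -0.0, 0.001]
force: [1.2, -0.4, 0.4]
opening: 0.0857
```

```bash
python3 chk.py
```

```text
biggest src None dst (array([ 0.6329, -0.1272,  0.086 ]), np.float64(0.0859), 404)
second src None dst None
third src None dst (array([0.6551, 0.0413, 0.055 ]), np.float64(0.0549), 201)
small src (array([ 0.3809, -0.3137,  0.033 ]), np.float64(0.033), 144) dst None
bottle src (array([ 0.4602, -0.0026,  0.06  ]), np.float64(0.0595), 24) dst None
[ 0.46032865 -0.11641906  0.11936237]
```

Biggest is placed within 1 mm. Next is the second reel, with the TCP at about 0.022.

>>> servo_tool(
  moves="0 0 0 0 0 2.5 -1;0 0 0 0 0 3.5 -1;0 0 0 0 0 2.7 -1;0 0 0 0 0 1 -1;0 0 0 0 0 0 -1;0 0 0 0 0 0 1;0 0 0 0 0 0 1;0 0 0 0 0 0 1;0 0 0 0 0 0 1;0 0 0 0 0 0 1",
  newtons=50,
)

```text
t: 15.98
tool_pos: [0.4602, -0.1164, 0.0225]
tcp_rot: [0.0, 1.0, -0.0, 0.001]
force: [-0.3, -0.5, 5.7]
opening: 0.0529
```

>>> servo_tool(
  moves="0 0 0 0 0 -2 1;0 0 0 0 0 -4 1;0 0 0 0 0 -5 1;0 0 0 2 -0.8 -3 1;0 0 0 3.5 -1.4 0 1;0 0 0 4 -1.6 0 1;0 0 0 4 -1.6 0 1;0 0 0 3 -1.2 0 1;0 0 0 1.9 -0.8 0 1;0 0 0 0 0 0 1",
)

```text
t: 17.23
tool_pos: [0.6439, -0.0414, 0.1607]
tcp_rot: [-0.0, 1.0, 0.0, -0.0]
force: [-0.5, -0.3, -2.7]
opening: 0.0527
```

>>> servo_tool(
  moves="0 0 0 0 0 0 1;0 0 0 0 0 3 1;0 0 0 0 0 4 1;0 0 0 0 0 4 1;0 0 0 0 0 1.5 1;0 0 0 0 0 0 1;0 0 0 0 0 0 1",
)

```text
t: 18.1
tool_pos: [0.6447, -0.0425, 0.0384]
tcp_rot: [0.0, 1.0, -0.0, 0.002]
force: [-0.2, 0.3, -3.2]
opening: 0.053
```

>>> servo_tool(
  moves="0 0 0 0 0 0.4 1;0 0 0 0 0 0.3 1;0 0 0 0 0 0 1;0 0 0 0 0 0 0;0 0 0 0 0 0 -1;0 0 0 0 0 0 -1;0 0 0 0 0 -2 -1;0 0 0 0 0 -4 -1;0 0 0 0 0 -5 -1;0 0 0 0 0 -3 -1",
)

```text
t: 19.35
tool_pos: [0.6444, -0.0423, 0.172]
tcp_rot: [0.0, 1.0, -0.0, 0.002]
force: [0.1, 0.5, -0.2]
opening: 0.0855
```

>>> servo_tool(
  moves="0 0 0 -3 3.1 0 -1;0 0 0 -4 4.1 0 -1;0 0 0 -4 4.1 0 -1;0 0 0 -4 4.1 0 -1;0 0 0 -4 4.1 0 -1;0 0 0 -4 4.1 1 -1;0 0 0 -3.4 3.5 2 -1;0 0 0 0 0 3 -1;0 0 0 0 0 0 -1;0 0 0 0 0 0 -1",
)

```text
t: 20.6
tool_pos: [0.3802, -0.3132, 0.1101]
tcp_rot: [0.0, 1.0, 0.0, 0.0]
force: [0.6, -0.2, 0.3]
opening: 0.0857
```

```bash
python3 chk.py; python3 - <<'E'
from h import *
d=cams.camera("wrist");cv2.imwrite("pics/w2.png",d["image"][:,:,::-1])
E
```

```text
biggest src None dst (array([ 0.6328, -0.1271,  0.086 ]), np.float64(0.0858), 408)
second src None dst (array([ 0.6439, -0.0423,  0.07  ]), np.float64(0.0696), 293)
third src None dst (array([0.6549, 0.0413, 0.055 ]), np.float64(0.0547), 204)
small src (array([ 0.381 , -0.3135,  0.033 ]), np.float64(0.033), 141) dst None
bottle src (array([ 0.4602, -0.0026,  0.06  ]), np.float64(0.059), 24) dst None
[ 0.38040688 -0.3132211   0.11033339]
```

View pics/w2.png

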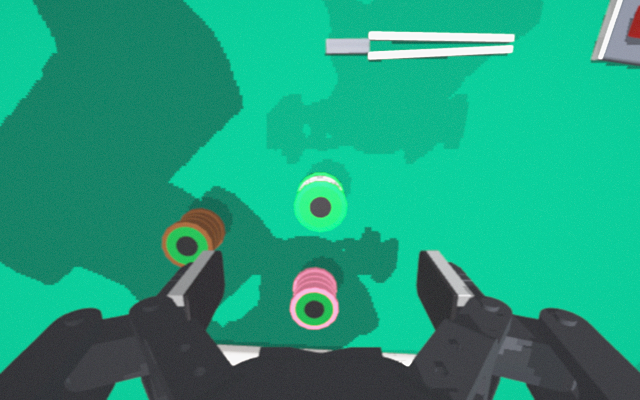

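The green reel at (321,207) is centred between the jaws. Pink (315,308) and brown (187,245) are clear of the fingers.

>>> servo_tool(
  moves="0 0 0 0.05 0.03 3 -1;0 0 0 0 0 4 -1;0 0 0 0 0 2.5 -1;0 0 0 0 0 0.9 -1;0 0 0 0 0 0 -1;0 0 0 0 0 0 1;0 0 0 0 0 0 1;0 0 0 0 0 0 1;0 0 0 0 0 0 1;0 0 0 0 0 0 1",
  newtons=30,
)

```text
t: 21.95
tool_pos: [0.3803, -0.3137, 0.0061]
tcp_rot: [0.0, 1.0, -0.0, 0.0]
force: [-0.4, 1.1, 5.1]
opening: 0.037
```

>>> servo_tool(
  moves="0 0 0 0 0 -2 1;0 0 0 0 0 -4 1;0 0 0 0 0 -5 1;0 0 0 1.6 -2.4 -4 1;0 0 0 3 -4.6 0 1;0 0 0 3 -4.6 0 1;0 0 0 3 -4.6 0 1;0 0 0 3 -4.6 0 1;0 0 0 3 -4.6 0 1;0 0 0 3 -4.6 0 1",
)

```text
t: 23.2
tool_pos: [0.5767, -0.0118, 0.1553]
tcp_rot: [0.0, 1.0, -0.0, -0.0]
force: [1.2, -1.1, -1.1]
opening: 0.0368
```

>>> servo_tool(
  moves="0 0 0 3 -4.6 0 1;0 0 0 3 -4.6 0 1;0 0 0 2 -3.2 0 1;0 0 0 1 -1.6 0 1;0 0 0 0 0 0 1;0 0 0 0 0 0 1;0 0 0 0 0 0 1",
)

```text
t: 24.08
tool_pos: [0.6658, 0.1254, 0.1555]
tcp_rot: [0.0, 1.0, -0.001, -0.0]
force: [-0.1, -0.1, -1.2]
opening: 0.0371
```

>>> servo_tool(
  moves="0 0 0 0.05 -0.05 3 1;0 0 0 0 0 4 1;0 0 0 0 0 4 1;0 0 0 0 0 2 1;0 0 0 0 0 0.6 1;0 0 0 0 0 0 1;0 0 0 0 0 0 1",
)

```text
t: 24.95
tool_pos: [0.6677, 0.1271, 0.0211]
tcp_rot: [-0.0, 1.0, -0.0, 0.002]
force: [-0.1, 0.4, -1.0]
opening: 0.0372
```

>>> servo_tool(
  moves="0 0 0 -0.1 0.1 0.4 1;0 0 0 0 0 0.25 1;0 0 0 0 0 0 1;0 0 0 0 0 0 0;0 0 0 0 0 0 -1;0 0 0 0 0 0 -1;0 0 0 0 0 -2 -1;0 0 0 0 0 -4 -1;0 0 0 0 0 -5 -1;0 0 0 0 0 -4 -1",
)

```text
t: 26.2
tool_pos: [0.6662, 0.1261, 0.1668]
tcp_rot: [-0.0, 1.0, -0.0, 0.002]
force: [-0.3, -0.1, 0.1]
opening: 0.0855
```

>>> servo_tool(
  moves="0 0 0 -4 -4 0 -1;0 0 0 -4 -4 0 -1;0 0 0 -4 -4 0 -1;0 0 0 -4 -4 0 -1;0 0 0 -4 -4 0 -1;0 0 0 0 0 0 -1;0 0 0 0 0 0 -1;0 0 0 0 0 0 -1",
)

```text
t: 27.2
tool_pos: [0.4668, 0.3252, 0.1632]
tcp_rot: [-0.0, 1.0, -0.001, 0.0]
force: [0.4, 0.7, -0.5]
opening: 0.0851
```

```bash
python3 chk.py; ls -t pics|head -1; cp pics/$(ls -t pics|head -1) pics/final.png
```

```text
biggest src None dst (array([ 0.6329, -0.1271,  0.086 ]), np.float64(0.0858), 406)
second src None dst (array([ 0.6437, -0.0423,  0.07  ]), np.float64(0.0697), 293)
third src None dst (array([0.6548, 0.0412, 0.055 ]), np.float64(0.0546), 203)
small src None dst (array([0.6656, 0.1252, 0.041 ]), np.float64(0.0406), 134)
bottle src (array([ 0.4602, -0.0026,  0.06  ]), np.float64(0.0588), 24) dst None
[0.46673423 0.32512792 0.16302199]
chk27.2.png
```

View pics/final.png

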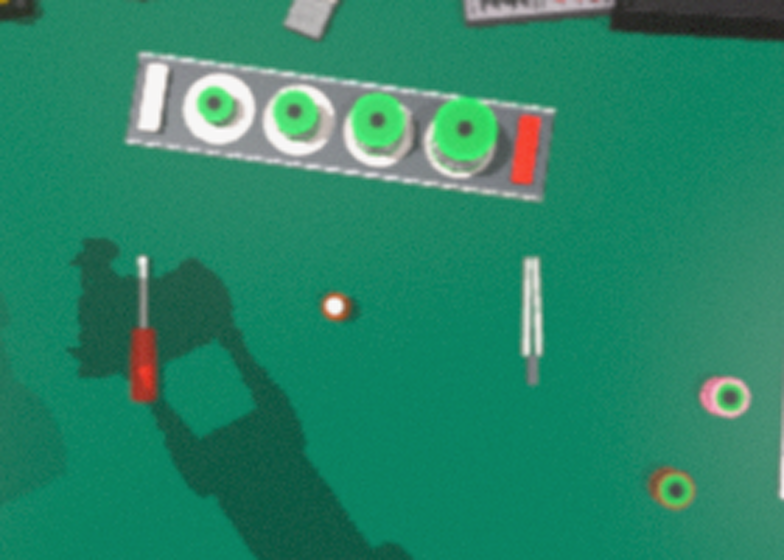

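All four reels stand on their circles in size order from the red block (crop 465,130 to 214,104). The bottle is upright at (335,306) and the gripper is clear.

```bash
python3 -c "
from station import close_job
print(close_job())"
```

```text
the job is handed in; nothing more can be done
None
```

The four green-flanged reels are on the strip's circles, biggest next to the red block down to smallest next to the grey one. I handed the job in at about 27 s of the 99 s allowed.

- **Position:** the final top-camera check put every reel within about 1.5 mm of its circle's centre. Calibration is good to about 2 mm and the limit is 13 mm.
- **Height and uprightness:** each reel's top measured within 1 mm of its own height plus the 8 mm strip, so all four are seated. They look upright in the picture, though I did not measure their tilt.
- **Release:** the gripper was open and well clear of everything at the end.
- **Other things:** the amber bottle measured at the same spot, still standing. The pink and brown look-alikes were not touched.

None of the final checks failed or disagreed. Earlier, some top-camera readings came back empty or partial, and I put those down to the arm being in the way.

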